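# Let a tin into a ratchet storage rack and close up the row

### The arm

A 6-joint arm with a two-finger parallel gripper is mounted at the origin on a cart in front of the work surface, level with it; the furniture and walls round the work are solid. World frame = base frame: x ahead of the robot, y to its left, z up, the work surface at z = 0. Lengths are in mm, angles in rad, forces in N, time in s.
With the tool pointing down it reaches from about 300 to 875 mm from the base axis. Payload 6.4 kg.
Tool frame: the origin (TCP) lies at the centre of the arm's flange, where the gripper is bolted on; the fingertips stand 173 mm ahead of it and the grasp point (between the pads) lies 155 mm ahead of it; z points along the fingers, y is the line along which they close (so a half turn about z gives the same grasp; the last joint's range is limited). The gripper opens to 85 mm and grips with 20 to 120 N. Pads are 22 mm wide; open, the fingers measure 114 mm over their backs; the gripper's body (76 mm by 85 mm) begins 54 mm behind the grasp point. The pads swing forward as they close: fully open they stand 13 mm farther back than shut.
Start: joints at [0.939, 0.181, 1.607, -0, 1.354, -0.206], TCP at [237.495, 523.678, 404.688] pointing down, gripper open.
Joint ranges: [-2.99, 2.99], [-0.89, 2.07], [0.3, 2.58], [-1.14, 4.28], [0, 2.63], [-3.12, 3.12]. Speed limits (rad/s): [2.57, 2.57, 3.01, 3.14, 3.14, 3.14].

### API

Orientations are given as a unit quaternion [w, x, y, z].
In Python, from station import sensors, optics, arm gives the robot as it stands. The module is installed in compiled form; this text tells all that it offers.
- The arm moves only by the tool jog_arm, never from a script. Its argument "rows" is a list of rows, each an object with "linear": the shift along the tool's x, y, z normalised to -1 to 1, where 1 is 60 mm, a list of three; "roll": the turn about the tool's z normalised to -1 to 1, where 1 is 5 degrees. A call has 1 to 20 rows; each row shifts and turns the commanded pose from where the row before left it, along the tool's axes as they then stand; what a row does not reach is not made up. A row lasts 1/8 s, in which the tool goes at most 62.5 mm and 10.7 degrees, less where a joint would pass 70% of its speed; a pose out of reach is approached as far as the arm can. A call with a number of a shift or a turn outside -1 to 1 is refused whole. A call with a gripper value outside its range is refused whole. "jaw" is the gripper's target within -1 to 1 (shut at 1, half-way at 0, fully open at -1), set as the call begins (left out, the last holds). The fingers move at their own pace and stop on an object; the grip force is fixed at half the most. Time passes only in rows, so rows that do not move let the fingers close. It gives the time, the measured TCP pose, the force, the opening and the grip force at its end, in the units of the state.
- sensors.get_state(): the state, without advancing time (a new reading comes with each control period).
- optics.snapshot(name): name is "side" or "top" or "wrist"; returns a dict with "frame" (480x640x3 uint8, red, green, blue), "z_map" (480x640 float32, mm along the optical axis (not along the pixel's ray), 0 where there is no reading), "fx", "fy", "cx", "cy" (pixels), "rvec" (rotation vector, rad) and "tvec" (3), from world to camera coordinates, as OpenCV has them; the wrist camera has in their place "hand_eye" (4x4, takes a point from camera to tool coordinates, whose origin is the TCP and whose axes are the flange's). Camera axes: x right, y down, z forward; pixel columns grow to the right and rows downward; lengths in mm; the calibration is good to about 2 mm. A picture is of the moment at which its call begins: read the wrist's pose just before it.
- arm.sign_off(): hands the job in; it is judged then, once.
The state is a dict: "time": time; "q": joint angles; "qd": joint speeds; "joint_efforts": joint torques, N m; "position": TCP position; "tool_rot": TCP orientation; "contact_force": force on the tool from outside, world axes, zero at the start; "wrist_torque": the same for the moment, N m; "grip_width": finger opening in mm; "finger_force": force on a finger pad.
Only numpy, scipy, OpenCV 4.12 (cv2) and the standard library are available. Lean on these libraries where they do the work, as an engineer would, in place of code of your own. Each camera call takes 0.05 s, during which the arm holds its last target. There are 200 camera calls.

### The job

The tin standing in front of the white storage rack belongs in its row. Press the orange release on the rack's sliding jaw and, holding it down, push the jaw back along its toothed bar as far as it goes; then push the tin along the worktop into the gap until it meets the bar, and push the jaw up again so that the three containers stand snug in the row. Do it all by pressing and pushing: pick nothing up, knock nothing over, and leave the other things on the worktop where they are.

Things in the scene. Friction and masses are not known exactly. Their poses are not given: they have to be found in the camera images.
- rack: White and aluminium storage rack, fixed to the worktop by suction feet. z up; +y along its toothed bar towards the fixed end cheek, -y the way the jaw opens; +x from the open front towards the bar. Origin on the worktop below the bar's front face. The row is the bare worktop in front of the bar, open at the front: containers stand on the worktop, backs against the bar's front face (x = 0).
- cheek (a point): Top edge of the fixed white end cheek (86 mm high), on its inner face, where the row begins: rack x = 9 mm, y = +115 mm. The bar runs from here to y = -193 mm; it is 18 mm deep (x 0 to 18 mm) and 34 mm high with 4 mm teeth on top; a black end stop 43 mm high stands at its far end.
- jaw (a joint): Sliding jaw, in m: 0 at the start, closed on two containers; 0.105 fully back; about 0.074 when tight on all three. Grows as it slides along the rack's -y. The ratchet lets it be pushed towards the cheek at any time (3 to 6 N, clicks every 6 mm, stays where it is left) but blocks the other way unless the release is held down; then about 3 N move it.
- jaw_plate (a point): Top edge of the jaw's upright white face plate, on its row-side face, over the middle of the bar: rack x = 9 mm, rack y = 9 mm minus the jaw value, height 84 mm. The plate is 7 mm thick and spans rack x -60 to +22 mm. Behind it (-y), over the bar, lies a finger pocket 50 mm long in y, open above and at both sides, with the orange release in its floor.
- push_wall (a point): Top edge of the jaw's push wall, on the side facing the pocket: 57 mm behind the row-side face, height 84 mm, rack x = 9 mm. Upright white wall 6 mm thick, rack x -4 to +22 mm, closing the pocket at its -y end; push on it towards -y to move the jaw back. Beyond it a hood 61 mm high reaches 92 mm behind the row-side face.
- release (a joint): Orange release lever, in rad: 0 at rest, 0.26 fully pressed; grows as its thumb pad is pressed down, springs back when let go. The pawl is clear of the teeth above about 0.13 (pad about 4 mm down); fully down is about 7 mm and takes about 6 N. It also rocks by itself while the jaw is pushed towards the cheek.
- release_pad (a point): Top of the release's rounded orange thumb pad (30 mm long in rack x, 12 mm in y), at rest 56 mm above the worktop at rack x = 9 mm, 32 mm behind the jaw's row-side face: the middle of the pocket. Rides with the jaw. Pressed down with closed fingertips; they stay on it while they push on the wall.
- tin_centre (a point): Centre of the low brown food tin, a closed upright cylinder 75 mm in diameter and 58 mm high, about 0.25 kg, loose on the worktop in front of the rack; this point lies 29 mm above its underside. Home in the row with its back against the bar, this point is at rack x = -38 mm.
- preserve_jar_centre (a point): Centre of the square glass jar of pink preserve with a green lid, 64 mm wide in the rack's y, 66 mm deep, 83 mm high, standing loose in the row next to the jaw; point at half height. Its face towards the jaw lies 32 mm from this point.
- spice_jar_centre (a point): Centre of the round spice jar with a black cap, 41 mm in diameter, 105 mm high, standing loose in the row against the fixed cheek; point at half height.
- mug: Bystander: white mug with brown dots, 83 mm in diameter, 89 mm high; origin under its middle.
- spare_spice_jar: Bystander: second spice jar with a black cap, 41 mm in diameter, 105 mm high, standing behind the rack; origin under its centre.
- timer: Bystander: red kitchen timer, 69 mm in diameter, 60 mm high, standing near the hob; origin under its centre.
- garlic: Bystander: bulb of garlic, 58 mm, lying on the worktop behind the rack; origin at its underside.
- teaspoon: Bystander: teaspoon, 138 mm long, lying on the worktop near its front edge; origin at its middle.
Mind the look-alikes: they are no part of the job. Leave any blue look-alike of the part that bears tin_centre alone.

How it is judged:
By the outcome, as a careful person would: the job done as asked, in the order asked, and still so for the second after the job is handed in, with the robot touching nothing.
It also fails if it takes over 54 s, if anything falls off the work surface, if the arm or the gripper's body presses on something with over 40 N, if the wrist force passes 120 N, or if a joint passes its speed limit or range.

## Working session

There is one attempt and no reset: what is moved stays moved. The work goes in short steps, Python scripts to look and compute and a tool call to move; the robot and the scene stay as the last step left them, time stands still between calls to the robot, and variables do not carry over. Pictures are saved under pics/ and viewed, at most 10 in all, crops included, and the job is handed in when it is done.

Besides the shell and the picture viewer there is one more tool, called after ">>>" as name(argument=value, ...), one argument or row to a line, values as JSON. jog_arm: Moves the arm, as the interface text tells. Scaled input: -1 to 1 covers 60 mm each way for a shift and 5 degrees each way for a turn. Its arguments: {"type":"object","properties":{"rows":{"type":"array"},"jaw":{"type":"number"}},"required":["rows"]}

```bash
mkdir -p pics; cat > h.py <<'E'
import numpy as np, cv2, pickle
from station import sensors, optics
def snap(n,f):
    s=optics.snapshot(n); cv2.imwrite(f'pics/{f}.png',cv2.cvtColor(s['frame'],cv2.COLOR_RGB2BGR)); pickle.dump(s,open(f'{f}.pkl','wb')); return s
def load(f): return pickle.load(open(f'{f}.pkl','rb'))
def w(s,u,v,z=None):
    """world point of a pixel by depth map, or on plane height z"""
    R=cv2.Rodrigues(np.array(s['rvec'],float))[0]; t=np.array(s['tvec'],float).ravel()
    d=np.array([(u-s['cx'])/s['fx'],(v-s['cy'])/s['fy'],1.])
    c=-R.T@t; r=R.T@d
    k=float(np.median(s['z_map'][v-1:v+2,u-1:u+2])) if z is None else (z-c[2])/r[2]
    return np.round(c+k*r,1)
E
python3 - <<'E'
from h import *
for n in('top','side'):
    s=snap(n,n+'0'); R=cv2.Rodrigues(np.array(s['rvec'],float))[0]; print(n,-R.T@np.ravel(s['tvec']),R.round(2).tolist(),s['fx'])
print(sensors.get_state())
E
```

```text
top [ 516.51041582   41.70460153 1000.42413401] [[-0.03, -1.0, 0.04], [-1.0, 0.03, -0.02], [0.02, -0.04, -1.0]] 487.1759652657703
side [ 313.77989231 -873.39524631  581.13571696] [[0.96, -0.27, 0.0], [-0.12, -0.45, -0.88], [0.24, 0.85, -0.47]] 479.58619757919183
{'time': 0.1, 'q': array([ 9.38685172e-01,  1.81474808e-01,  1.60791641e+00, -4.20619740e-06,
        1.35381789e+00, -2.06297916e-01]), 'qd': array([-3.42018193e-05, -2.44175935e-03, -3.31833086e-03, -1.35107651e-03,
        5.69797051e-04,  2.66200468e-04]), 'joint_efforts': array([-4.24403152e-04, -4.45878518e+01, -3.52240777e+01, -3.94207564e-04,
        4.22329569e-03,  8.45436404e-06]), 'position': array([237.35356245, 523.47013052, 403.86543618]), 'tool_rot': array([-3.27099746e-04,  2.11301266e-01,  9.77420647e-01, -7.39079750e-04]), 'contact_force': array([ 0.46841578, -0.55211228, -0.5465102 ]), 'wrist_torque': array([ 0.01096276, -0.06352581, -0.00451808]), 'finger_force': 0.0, 'grip_width': 85.40285676859608}
```

View pics/top0.png

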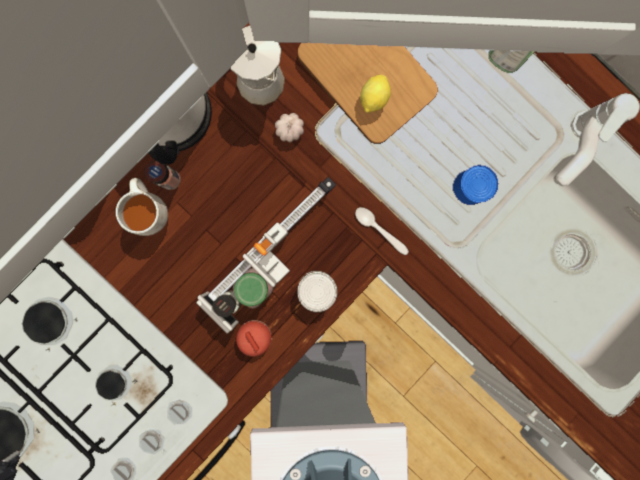

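View pics/side0.png

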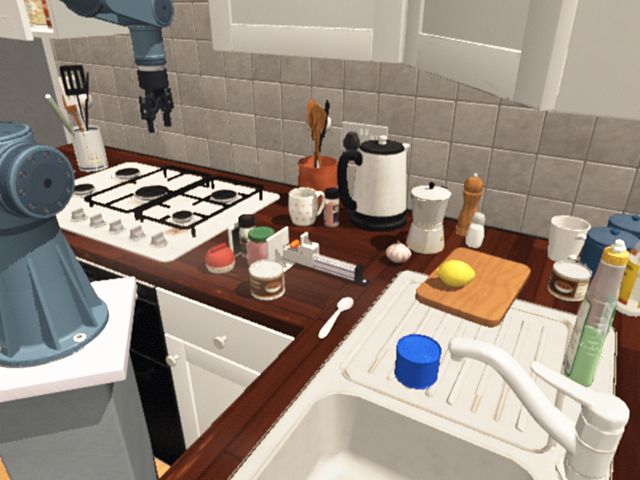

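Tins: a brown one at top (317,291) / side (267,280), a second brown one at side (571,279) by the bottles, and a blue one at top (476,185). The first stands in front of the rack, so it's the one meant. I'll confirm it in a crop.

```bash
python3 - <<'E'
from h import *
s=load('top0'); im=cv2.imread('pics/top0.png')[170:370,180:420]
cv2.imwrite('pics/c1.png',cv2.resize(im,None,fx=3.33,fy=3,interpolation=cv2.INTER_CUBIC) if 0 else cv2.resize(im,(720,600),interpolation=cv2.INTER_CUBIC))
E
```

```text
(no output)
```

View pics/c1.png

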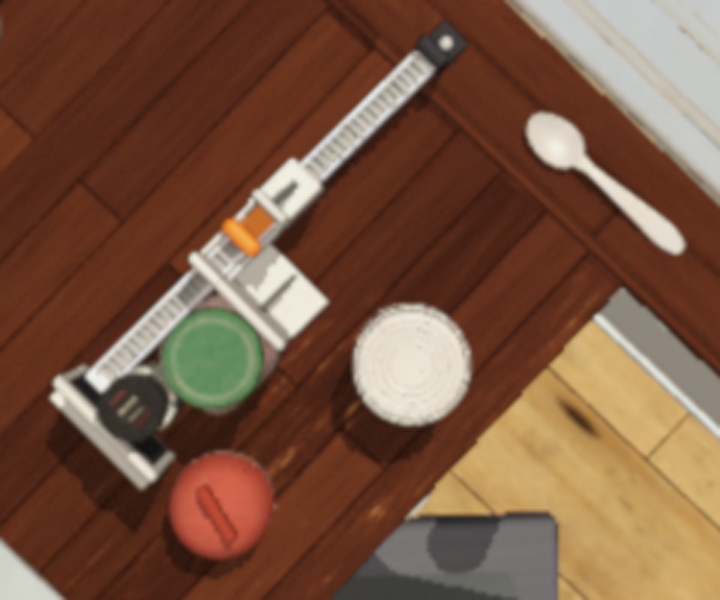

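```bash
python3 - <<'E'
from h import *
s=load('top0')
P={'stop':(440,44,43),'pad':(242,235,56),'bar1':(418,64,37),'bar2':(105,374,37),'tin':(411,364,58),'tinL':(353,364,58),'tinR':(470,364,58),'plateA':(193,258,84),'plateB':(284,345,84),'cheekA':(57,395,86),'cheekB':(145,485,86),'jar':(212,358,83),'spice':(132,407,105),'timer':(220,505,60),'spoon':(560,150,5),'spoon2':(683,243,3)}
W={}
for k,(u,v,z) in P.items():
    U,V=180+u/3,170+v/3
    W[k]=w(s,U,V,z); d=w(s,int(round(U)),int(round(V)));print(k,W[k],d)
d=W['bar2']-W['bar1'];d/=np.linalg.norm(d);print('y dir',d,np.degrees(np.arctan2(d[1],d[0])))
E
```

```text
stop [644.6  -8.1  43. ] [648.5 -10.5   8.8]
pad [522.6 123.7  56. ] [523.2 123.1  55.4]
bar1 [632.5   6.5  37. ] [633.    7.2  38.3]
bar2 [434.6 216.7  37. ] [433.9 216.7  37.2]
tin [436.6  17.3  58. ] [436.9  17.2  54.8]
tinL [437.7  54.6  58. ] [438.2  53.9  56.6]
tinR [435.4 -20.7  58. ] [431.1 -25.2   0.6]
plateA [509. 152.  84.] [509.  152.6  84.2]
plateB [453.1  96.9  84. ] [447.3 101.2   0.5]
cheekA [426.7 237.6  86. ] [418.2 254.6   6.8]
cheekB [369.4 184.8  86. ] [355.3 198.6   2.6]
jar [446.3 141.9  83. ] [447.  141.2  83.4]
spice [419.8 188.6 105. ] [419.4 188.3 106.7]
timer [350.9 141.7  60. ] [350.3 143.1  52.9]
spoon [575.  -90.2   5. ] [575.1 -91.1   3.4]
spoon2 [ 508.9 -173.3    3. ] [ 5.089e+02 -1.746e+02  3.000e-01]
y dir [-0.68548354  0.72808812  0.        ] 133.27364663171684
```

The crop shows the brown tin's pale lid at about (317,291), the jaw and orange pad at (261,248), and the end stop at (327,185). From these, rack +y points at about 133.3° and the rack origin is about (500,134). The plate, bar and stop all agree with the stated sizes. The tin is at rack (-126,-41), already lined up with the gap.

First I'll turn the tool so that tool y lies along rack +y, and shut the fingers.

>>> jog_arm(
  rows=[
    {"linear": [0, 0, 0], "roll": -1},
    {"linear": [0, 0, 0], "roll": -1},
    {"linear": [0, 0, 0], "roll": -1},
    {"linear": [0, 0, 0], "roll": -1},
    {"linear": [0, 0, 0], "roll": -1},
    {"linear": [0, 0, 0], "roll": -1},
    {"linear": [0, 0, 0], "roll": -1},
    {"linear": [0, 0, 0], "roll": -1},
    {"linear": [0, 0, 0], "roll": -1},
    {"linear": [0, 0, 0], "roll": -1},
    {"linear": [0, 0, 0], "roll": -1},
    {"linear": [0, 0, 0], "roll": -1},
    {"linear": [0, 0, 0], "roll": -1},
    {"linear": [0, 0, 0], "roll": -0.54},
  ],
  jaw=1,
)

```text
time: 1.85
position: [237.4, 523.5, 404.1]
tool_rot: [-0.0, -0.37, 0.929, -0.0]
contact_force: [-0.0, 0.4, -0.2]
grip_width: 0.2
finger_force: 0.0
```

>>> jog_arm(
  rows=[
    {"linear": [0.092, -0.687, 0.14], "roll": 0},
    {"linear": [0.092, -0.687, 0.14], "roll": 0},
    {"linear": [0.092, -0.687, 0.14], "roll": 0},
    {"linear": [0.092, -0.687, 0.14], "roll": 0},
    {"linear": [0.092, -0.687, 0.14], "roll": 0},
    {"linear": [0.092, -0.687, 0.14], "roll": 0},
    {"linear": [0.092, -0.687, 0.14], "roll": 0},
    {"linear": [0.092, -0.687, 0.14], "roll": 0},
    {"linear": [0.092, -0.687, 0.14], "roll": 0},
    {"linear": [0.092, -0.687, 0.14], "roll": 0},
    {"linear": [0.092, -0.687, 0.14], "roll": 0},
    {"linear": [0.092, -0.687, 0.14], "roll": 0},
    {"linear": [0, 0, 0], "roll": 0},
    {"linear": [0, 0, 0], "roll": 0},
  ],
)

```text
time: 3.6
position: [528.1, 118.4, 303.5]
tool_rot: [-0.001, -0.369, 0.93, 0.0]
contact_force: [-0.6, -0.1, 0.2]
grip_width: 0.3
finger_force: 0.0
```

```bash
cat >> h.py <<'E'
O=np.array([500.3,134.3]);X=np.array([.728,.685]);Y=np.array([-.685,.728])
def st():
    s=sensors.get_state(); p=np.array(s['position']); r=p[:2]-O; q=s['tool_rot']; a=np.degrees(2*np.arctan2(q[2],q[1]))-90
    f=np.array(s['contact_force'])
    print('t',s['time'],'rack',(r@X).round(1),(r@Y).round(1),'tip z',(p[2]-173).round(1),'yang',a.round(1),'F rack',(f[:2]@X).round(1),(f[:2]@Y).round(1),f[2].round(1),'w',round(s['grip_width'],1))
E
python3 - <<'E'
from h import *
st(); print(sensors.get_state()['q'].round(2)); s=snap('wrist','w1'); snap('top','top1'); print(s['hand_eye'])
E
```

```text
t 3.6 rack 9.4 -30.6 tip z 130.5 yang 133.3 F rack -0.5 0.3 0.2 w 0.3
[ 0.    0.22  1.78  0.    1.14 -2.33]
[[ 1.62980211e-04 -9.55952502e-01 -2.93521357e-01  7.42480722e+01]
 [ 9.99999952e-01  2.33434519e-04 -2.05000786e-04  2.53232601e-01]
 [ 2.64489031e-04 -2.93521309e-01  9.55952494e-01  3.14580902e+01]
 [ 0.00000000e+00  0.00000000e+00  0.00000000e+00  1.00000000e+00]]
```

View pics/w1.png

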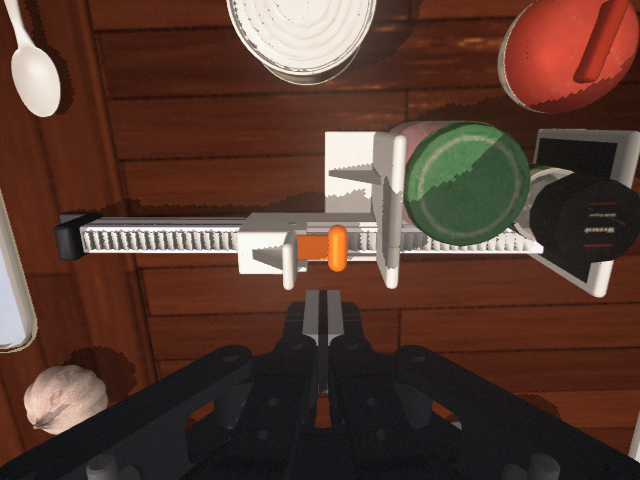

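The wrist view shows the pad at (338,248), the push wall's top at (290,265), the plate at (392,200) and the shut fingertips at (323,300).

```bash
python3 - <<'E'
from h import *
from scipy.spatial.transform import Rotation as Ro
s=load('w1'); st_=sensors.get_state(); q=st_['tool_rot']; R=Ro.from_quat([q[1],q[2],q[3],q[0]]).as_matrix(); p=np.array(st_['position']); H=np.array(s['hand_eye'])
def ww(u,v):
    z=float(s['z_map'][v,u]); c=np.array([(u-s['cx'])/s['fx']*z,(v-s['cy'])/s['fy']*z,z,1]); 
    t=(H@c)[:3]; P=R@t+p; r=P[:2]-O; return (r@X).round(1),(r@Y).round(1),P[2].round(1)
for n,u,v in [('pad',338,248),('pad top',338,229),('pad bot',338,268),('wall',290,250),('wall L',285,265),('wall R',295,265),('plateback',386,250),('plate row side',397,250),('tipL',307,300),('tipR',341,300),('tip',318,293),('tin',303,20),('bar',160,240)]: print(n,ww(u,v))
E
```

```text
pad (np.float64(8.0), np.float64(-20.4), np.float64(55.4))
pad top (np.float64(-3.3), np.float64(-20.5), np.float64(53.6))
pad bot (np.float64(21.4), np.float64(-20.2), np.float64(54.3))
wall (np.float64(0.2), np.float64(-47.0), np.float64(82.3))
wall L (np.float64(7.9), np.float64(-49.7), np.float64(84.4))
wall R (np.float64(10.9), np.float64(-45.0), np.float64(76.5))
plateback (np.float64(0.9), np.float64(4.2), np.float64(79.9))
plate row side (np.float64(0.0), np.float64(9.6), np.float64(82.5))
tipL (np.float64(-0.9), np.float64(-35.6), np.float64(143.6))
tipR (np.float64(69.8), np.float64(-15.1), np.float64(0.2))
tip (np.float64(-0.9), np.float64(-31.5), np.float64(137.4))
tin (np.float64(-114.1), np.float64(-39.9), np.float64(55.9))
bar (np.float64(9.2), np.float64(-135.9), np.float64(36.0))
```

>>> jog_arm(
  rows=[
    {"linear": [0, 0, 0], "roll": 0},
    {"linear": [0, 0, 0], "roll": 0},
    {"linear": [0, 0, 0], "roll": 0},
    {"linear": [0, 0, 0], "roll": 0},
  ],
  jaw=0.7,
)

```text
time: 4.2
position: [528.5, 118.4, 304.0]
tool_rot: [0.0, -0.369, 0.929, -0.0]
contact_force: [0.7, -0.6, -0.2]
grip_width: 12.8
finger_force: 0.0
```

```bash
python3 - <<'E'
from h import *
w1=load('w1'); s2=snap('wrist','w2'); st()
H=np.array(w1['hand_eye'])
for s in(w1,s2):
  v,u=np.mgrid[0:480,0:640]; z=s['z_map']; c=np.stack([(u-s['cx'])/s['fx']*z,(v-s['cy'])/s['fy']*z,z,0*z+1],-1); t=c@H.T
  for a in range(100,185,7):
    m=(z>0)&(abs(t[...,2]-a)<3.5)&(abs(t[...,0])<20)&(abs(t[...,1])<60); y=t[...,1][m]
    if y.size>5: print(a,y.size,'y',y.min().round(1),y.max().round(1),'inner',y[y<0].max().round(1) if (y<0).any() else '',y[y>0].min().round(1) if (y>0).any() else '','x max',t[...,0][m].max().round(1))
  print()
E
```

```text
t 4.25 rack 9.6 -30.9 tip z 130.9 yang 133.3 F rack 0.6 0.7 0.5 w 12.8
100 11483 y -55.1 56.5 inner -0.1 0.1 x max 18.1
107 6712 y -49.8 49.9 inner -3.4 3.8 x max 17.9
114 6474 y -44.1 44.7 inner -2.8 3.2 x max 15.4
121 5809 y -37.9 39.2 inner -2.2 2.6 x max 14.1
128 2796 y -33.2 33.4 inner -1.4 1.8 x max 14.2
135 1161 y -20.8 20.0 inner -0.3 0.0 x max 13.0
142 590 y -13.4 13.8 inner -0.3 0.0 x max 11.6
149 741 y -13.4 13.8 inner -0.3 0.0 x max 11.4
156 665 y -13.3 13.8 inner -0.0 0.0 x max 11.5
163 554 y -13.3 13.8 inner -0.0 0.4 x max 11.2
170 137 y -11.5 11.8 inner -0.0 0.4 x max 11.4

100 10893 y -57.3 57.8 inner -0.1 0.1 x max 18.0
107 6756 y -52.0 52.2 inner -7.5 7.9 x max 17.9
114 6446 y -48.0 47.6 inner -7.7 8.1 x max 15.1
121 6746 y -43.3 43.2 inner -7.8 8.3 x max 14.2
128 2686 y -39.3 39.2 inner -7.7 8.1 x max 13.9
135 1323 y -26.8 27.9 inner -6.2 6.5 x max 13.3
142 703 y -19.9 20.1 inner -6.1 6.5 x max 11.4
149 830 y -19.8 20.2 inner -6.2 6.5 x max 11.4
156 745 y -19.8 20.2 inner -6.2 6.5 x max 11.5
163 658 y -19.9 20.1 inner -6.2 6.5 x max 11.3
170 263 y -18.6 18.4 inner -6.2 6.5 x max 11.1
177 11 y -6.3 6.6 inner -6.2 6.6 x max 5.4
```

Shut, the fingertips measure about 27 mm along y and widen only above z 88, so shut is right. I'll centre at rack y = -26 and descend to just above the pad.

>>> jog_arm(
  rows=[
    {"linear": [0, 0.083, 0], "roll": 0},
    {"linear": [0, 0, 0.25], "roll": 0},
    {"linear": [0, 0, 0.25], "roll": 0},
    {"linear": [0, 0, 0.25], "roll": 0},
    {"linear": [0, 0, 0.25], "roll": 0},
    {"linear": [0, 0, 0.15], "roll": 0},
    {"linear": [0, 0, 0], "roll": 0},
  ],
  jaw=1,
)

```text
time: 5.12
position: [524.8, 121.9, 233.9]
tool_rot: [-0.001, -0.369, 0.929, 0.0]
contact_force: [-0.7, 0.4, -0.1]
grip_width: 0.1
finger_force: 0.0
```

>>> jog_arm(
  rows=[
    {"linear": [0, 0, 0.05], "roll": 0},
    {"linear": [0, 0, 0.05], "roll": 0},
    {"linear": [0, 0, 0.04], "roll": 0},
    {"linear": [0, 0, 0], "roll": 0},
  ],
)

```text
time: 5.62
position: [525.2, 122.2, 226.8]
tool_rot: [0.0, -0.369, 0.929, 0.0]
contact_force: [-1.9, 3.2, 5.1]
grip_width: -0.1
finger_force: 2.1
```

```bash
python3 - <<'E'
from h import *
st()
E
```

```text
t 5.625 rack 9.8 -25.8 tip z 53.8 yang 133.3 F rack 0.8 3.6 5.1 w -0.1
```

>>> jog_arm(
  rows=[
    {"linear": [0, 0, 0.035], "roll": 0},
    {"linear": [0, 0, 0.035], "roll": 0},
    {"linear": [0, 0, 0], "roll": 0},
  ],
)

```text
time: 6.0
position: [525.4, 122.0, 222.7]
tool_rot: [0.0, -0.369, 0.929, -0.0]
contact_force: [-1.3, 0.8, 5.8]
grip_width: -0.2
finger_force: 2.8
```

```bash
python3 - <<'E'
from h import *
st()
E
```

```text
t 6.0 rack 9.8 -26.2 tip z 49.7 yang 133.3 F rack -0.4 1.5 5.8 w -0.2
```

>>> jog_arm(
  rows=[
    {"linear": [0, -0.07, 0], "roll": 0},
    {"linear": [0, -0.1, 0], "roll": 0},
    {"linear": [0, -0.1, 0], "roll": 0},
    {"linear": [0, -0.1, 0], "roll": 0},
    {"linear": [0, -0.1, 0], "roll": 0},
    {"linear": [0, -0.1, 0], "roll": 0},
  ],
)

```text
time: 6.75
position: [549.0, 96.9, 222.7]
tool_rot: [0.0, -0.369, 0.929, -0.0]
contact_force: [-1.7, 2.0, 5.6]
grip_width: 0.1
finger_force: 2.9
```

```bash
python3 - <<'E'
from h import *
st()
E
```

```text
t 6.75 rack 9.8 -60.5 tip z 49.7 yang 133.3 F rack 0.2 2.6 5.6 w 0.1
```

>>> jog_arm(
  rows=[
    {"linear": [0, -0.12, 0], "roll": 0},
    {"linear": [0, -0.12, 0], "roll": 0},
    {"linear": [0, -0.12, 0], "roll": 0},
    {"linear": [0, -0.12, 0], "roll": 0},
    {"linear": [0, -0.12, 0], "roll": 0},
    {"linear": [0, -0.12, 0], "roll": 0},
    {"linear": [0, -0.12, 0], "roll": 0},
    {"linear": [0, -0.12, 0], "roll": 0},
    {"linear": [0, -0.12, 0], "roll": 0},
    {"linear": [0, -0.04, 0], "roll": 0},
  ],
)

```text
time: 8.0
position: [595.1, 47.7, 222.8]
tool_rot: [0.0, -0.369, 0.929, -0.0]
contact_force: [-2.2, 1.5, 4.7]
grip_width: -0.2
finger_force: 2.9
```

>>> jog_arm(
  rows=[
    {"linear": [0, -0.04, 0], "roll": 0},
    {"linear": [0, -0.04, 0], "roll": 0},
    {"linear": [0, 0, 0], "roll": 0},
  ],
)

```text
time: 8.38
position: [598.1, 44.6, 222.7]
tool_rot: [0.0, -0.369, 0.929, -0.0]
contact_force: [-2.1, 1.6, 6.0]
grip_width: 0.3
finger_force: 2.8
```

```bash
python3 - <<'E'
from h import *
st()
E
```

```text
t 8.375 rack 9.7 -132.3 tip z 49.7 yang 133.3 F rack -0.4 2.6 6.0 w 0.3
```

>>> jog_arm(
  rows=[
    {"linear": [0, -0.035, 0], "roll": 0},
    {"linear": [0, 0, 0], "roll": 0},
  ],
)

```text
time: 8.62
position: [600.0, 42.7, 222.9]
tool_rot: [0.001, -0.369, 0.929, -0.001]
contact_force: [0.1, -0.9, 5.2]
grip_width: 0.2
finger_force: 2.0
```

>>> jog_arm(
  rows=[
    {"linear": [0, -0.035, 0], "roll": 0},
    {"linear": [0, 0, 0], "roll": 0},
  ],
)

```text
time: 8.88
position: [601.4, 41.2, 222.7]
tool_rot: [0.001, -0.369, 0.929, -0.001]
contact_force: [1.1, -1.8, 3.3]
grip_width: 0.1
finger_force: 2.4
```

```bash
python3 - <<'E'
from h import *
st()
E
```

```text
t 8.875 rack 9.8 -137.0 tip z 49.7 yang 133.3 F rack -0.4 -2.0 3.3 w 0.1
```

```bash
python3 - <<'E'
from h import *
snap('wrist','w3'); s=snap('top','top3'); st()
a=cv2.imread('pics/w3.png')[100:480,100:600]; b=cv2.resize(cv2.imread('pics/top3.png')[150:340,200:380],(360,380))
cv2.imwrite('pics/m3.png',cv2.resize(np.hstack([a,b]),(800,353)))
E
```

```text
t 8.975 rack 9.8 -136.9 tip z 49.6 yang 133.3 F rack -0.0 -1.9 4.0 w 0.0
```

View pics/m3.png

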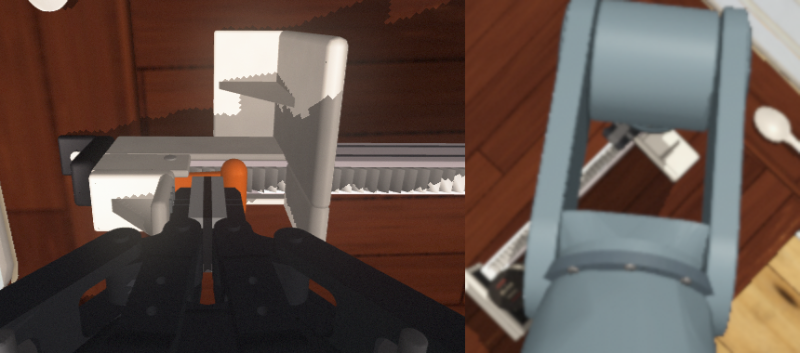

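Jaw is right up near the black end stop (75,170), fingers still between pad (233,175) and wall (160,200). I'll measure the jaw.

```bash
cat >> h.py <<'E'
from scipy.spatial.transform import Rotation as Ro
def cloud(s,st_):
    q=st_['tool_rot']; R=Ro.from_quat([q[1],q[2],q[3],q[0]]).as_matrix(); v,u=np.mgrid[0:480,0:640]; z=s['z_map']
    t=np.stack([(u-s['cx'])/s['fx']*z,(v-s['cy'])/s['fy']*z,z,0*z+1],-1)@np.array(s['hand_eye']).T
    P=t[...,:3]@R.T+np.array(st_['position']); r=P[...,:2]-O
    return np.dstack([r@X,r@Y,P[...,2]])
E
python3 - <<'E'
from h import *
c=cloud(load('w3'),sensors.get_state()); 
m=(c[...,2]>78)&(c[...,2]<88)&(c[...,0]<-15)&(c[...,0]>-60); y=c[...,1][m]; print('plate top',m.sum(),np.percentile(y,[1,10,50,90,99]).round(1))
st0=sensors.get_state()
E
```

```text
plate top 3761 [-101.1 -100.7  -98.6  -95.6  -94.5]
```

>>> jog_arm(
  rows=[
    {"linear": [0, -0.035, 0], "roll": 0},
    {"linear": [0, -0.035, 0], "roll": 0},
    {"linear": [0, 0, 0], "roll": 0},
  ],
)

```text
time: 9.35
position: [602.5, 40.4, 222.5]
tool_rot: [-0.001, -0.369, 0.929, 0.002]
contact_force: [-8.4, 8.1, 13.7]
grip_width: 0.1
finger_force: 9.0
```

```bash
python3 - <<'E'
from h import *
st(); s0=sensors.get_state()
c=cloud(snap('wrist','w4'),s0)
m=(c[...,2]>78)&(c[...,2]<88)&(c[...,0]<-15)&(c[...,0]>-60); y=c[...,1][m]; print('plate top',m.sum(),np.percentile(y,[1,10,50,90,99]).round(1))
c=cloud(load('w1'),dict(s0,position=[528.1,118.4,303.5]))
m=(c[...,2]>78)&(c[...,2]<88)&(c[...,0]<-15)&(c[...,0]>-60)&(c[...,1]<15); y=c[...,1][m]; print('start plate top',m.sum(),np.percentile(y,[1,10,50,90,99]).round(1))
E
```

```text
t 9.35 rack 10.0 -138.4 tip z 49.5 yang 133.3 F rack -0.6 11.6 13.7 w 0.1
plate top 3770 [-101.3 -100.9  -98.8  -95.8  -94.8]
start plate top 1528 [ 4.7  5.2  8.2 13.5 14.8]
```

At the stop: the y force rose to 11.6 N and the jaw has travelled about 105 mm. I'll lift off and go to the front of the tin.

>>> jog_arm(
  rows=[
    {"linear": [0, 0.05, 0], "roll": 0},
    {"linear": [0, 0, -0.3], "roll": 0},
    {"linear": [0, 0, -0.5], "roll": 0},
    {"linear": [0, 0, -0.5], "roll": 0},
    {"linear": [0.2, 0.1, -0.1], "roll": 0},
    {"linear": [0.6, 0.3, 0], "roll": 0},
    {"linear": [0.6, 0.3, 0], "roll": 0},
    {"linear": [0.6, 0.3, 0], "roll": 0},
    {"linear": [0.6, 0.3, 0], "roll": 0},
    {"linear": [0.6, 0.3, 0], "roll": 0},
    {"linear": [0.2, 0, 0], "roll": 0},
    {"linear": [0, 0, 0], "roll": 0},
  ],
  jaw=0.65,
)

```text
time: 10.9
position: [386.8, -29.7, 305.7]
tool_rot: [-0.0, -0.368, 0.93, 0.0]
contact_force: [-0.7, 0.4, 0.7]
grip_width: 14.9
finger_force: 0.0
```

```bash
python3 - <<'E'
from h import *
st(); s0=sensors.get_state(); s=snap('wrist','w5'); c=cloud(s,s0)
m=(c[...,2]>50)&(c[...,2]<64)&(c[...,0]<-80)&(c[...,0]>-175)&(c[...,1]<5)&(c[...,1]>-90)
for k in(0,1): print(np.percentile(c[...,k][m],[0.5,50,99.5]).round(1))
m=(c[...,2]>78)&(c[...,2]<90)&(c[...,1]<15)&(c[...,0]<-15);print('plate y',np.percentile(c[...,1][m],[1,50,99]).round(1))
m=(c[...,2]>78)&(c[...,2]<90)&(c[...,1]>5)&(c[...,1]<80);print('jar top x,y',[np.percentile(c[...,k][m],[1,50,99]).round(1) for k in(0,1)])
E
```

```text
t 10.9 rack -195.0 -41.6 tip z 132.7 yang 133.2 F rack -0.3 0.8 0.7 w 14.9
[-163.7 -125.3  -89.9]
[-55.5 -41.1 -27.3]Traceback (most recent call last):
  File "<stdin>", line 5, in <module>
    return _quantile_unchecked(
        a, q, axis, out, overwrite_input, method, keepdims, weights)
    return _ureduce(a,
                    func=_quantile_ureduce_func,
    ...<5 lines>...
                    overwrite_input=overwrite_input,
                    method=method)
    r = func(a, **kwargs)
    result = _quantile(arr,
                       quantiles=q,
    ...<2 lines>...
                       out=out,
                       weights=wgt)
    slices_having_nans = np.isnan(arr[-1, ...])
                                  ~~~^^^^^^^^^
IndexError: index -1 is out of bounds for axis 0 with size 0
```

View pics/w5.png

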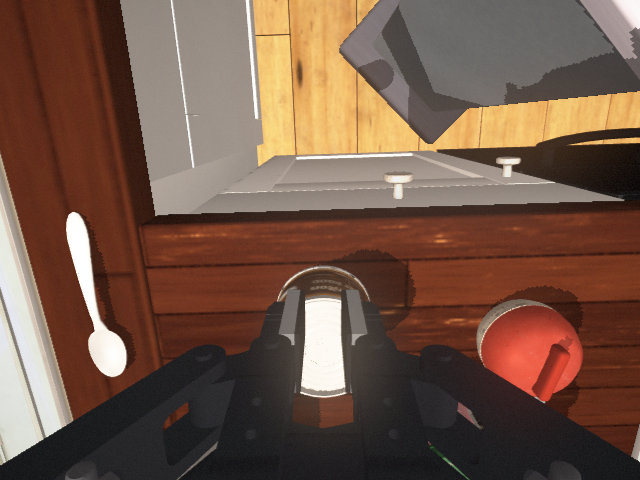

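The tin, at (323,330) in this view, is centred between the fingers at rack (-126.8,-41.4). I'll lower the fingers, then push along tool -x.

>>> jog_arm(
  rows=[
    {"linear": [0, 0, 0.4], "roll": 0},
    {"linear": [0, 0, 0.5], "roll": 0},
    {"linear": [0, 0, 0.5], "roll": 0},
    {"linear": [0, 0, 0.4], "roll": 0},
    {"linear": [0, 0, 0], "roll": 0},
    {"linear": [-0.15, 0, 0], "roll": 0},
    {"linear": [-0.1, 0, 0], "roll": 0},
    {"linear": [-0.1, 0, 0], "roll": 0},
    {"linear": [-0.1, 0, 0], "roll": 0},
    {"linear": [-0.1, 0, 0], "roll": 0},
    {"linear": [-0.1, 0, 0], "roll": 0},
    {"linear": [-0.1, 0, 0], "roll": 0},
    {"linear": [-0.1, 0, 0], "roll": 0},
    {"linear": [-0.1, 0, 0], "roll": 0},
    {"linear": [-0.1, 0, 0], "roll": 0},
  ],
)

```text
time: 12.82
position: [433.5, 14.1, 198.3]
tool_rot: [-0.0, -0.369, 0.929, 0.0]
contact_force: [-1.3, -2.0, 2.7]
grip_width: 14.8
finger_force: 1.4
```

```bash
python3 - <<'E'
from h import *
st(); s=snap('top','top6'); snap('side','side6'); s0=sensors.get_state()
a=cv2.resize(cv2.imread('pics/top6.png')[170:350,190:370],(400,400));b=cv2.resize(cv2.imread('pics/side6.png')[200:330,210:340],(400,400)); cv2.imwrite('pics/m6.png',np.hstack([a,b]))
E
```

```text
t 12.825 rack -131.0 -41.7 tip z 25.3 yang 133.3 F rack -2.3 -0.5 2.7 w 14.8
```

View pics/m6.png

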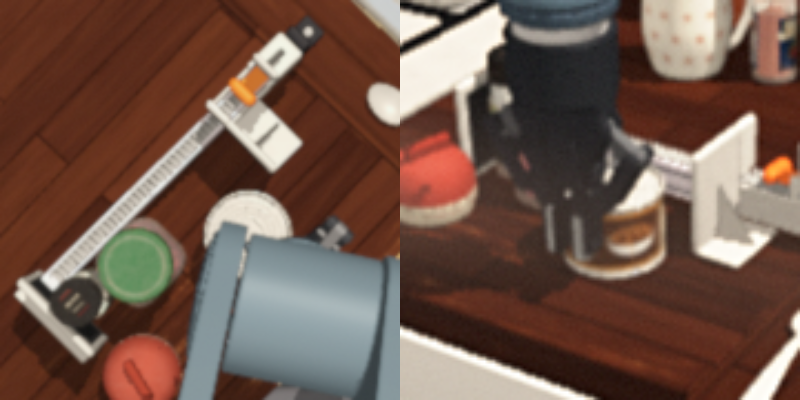

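The tin is upright, at (248,225) in the top crop, and heading between the jar (135,265) and the jaw plate (255,135).

>>> jog_arm(
  rows=[
    {"linear": [-0.1, 0, 0], "roll": 0},
    {"linear": [-0.1, 0, 0], "roll": 0},
    {"linear": [-0.1, 0, 0], "roll": 0},
    {"linear": [-0.1, 0, 0], "roll": 0},
    {"linear": [-0.1, 0, 0], "roll": 0},
    {"linear": [-0.1, 0, 0], "roll": 0},
    {"linear": [-0.06, 0, 0], "roll": 0},
    {"linear": [0, 0, 0], "roll": 0},
  ],
)

```text
time: 13.92
position: [462.3, 41.2, 198.4]
tool_rot: [0.0, -0.369, 0.929, -0.0]
contact_force: [-0.4, -0.8, -0.3]
grip_width: 15.2
finger_force: 0.0
```

>>> jog_arm(
  rows=[
    {"linear": [-0.05, 0, 0], "roll": 0},
    {"linear": [-0.03, 0, 0], "roll": 0},
    {"linear": [0, 0, 0], "roll": 0},
  ],
)

```text
time: 14.3
position: [465.6, 44.3, 198.3]
tool_rot: [0.0, -0.369, 0.929, -0.0]
contact_force: [0.1, 0.2, 0.5]
grip_width: 14.6
finger_force: 0.1
```

```bash
python3 - <<'E'
from h import *
st()
E
```

```text
t 14.3 rack -86.9 -41.8 tip z 25.3 yang 133.3 F rack 0.2 0.1 0.5 w 14.6
```

>>> jog_arm(
  rows=[
    {"linear": [-0.03, 0, 0], "roll": 0},
    {"linear": [0, 0, 0], "roll": 0},
  ],
)

```text
time: 14.55
position: [466.7, 45.4, 198.3]
tool_rot: [-0.0, -0.369, 0.929, -0.0]
contact_force: [-3.3, -3.2, 2.2]
grip_width: 15.3
finger_force: 2.0
```

>>> jog_arm(
  rows=[
    {"linear": [-0.03, 0, 0], "roll": 0},
    {"linear": [0, 0, 0], "roll": 0},
  ],
)

```text
time: 14.8
position: [467.2, 45.9, 198.2]
tool_rot: [-0.002, -0.369, 0.929, -0.0]
contact_force: [-8.4, -9.7, 8.2]
grip_width: 15.0
finger_force: 6.8
```

```bash
python3 - <<'E'
from h import *
st()
E
```

```text
t 14.8 rack -84.6 -41.7 tip z 25.2 yang 133.4 F rack -12.8 -1.3 8.2 w 15.0
```

The tin is against the bar: 12.8 N of push at x = -84.6. I'll back off, lift, and go to the jaw's pocket above the release.

>>> jog_arm(
  rows=[
    {"linear": [0.1, 0, 0], "roll": 0},
    {"linear": [0.25, 0, 0], "roll": 0},
    {"linear": [0.3, 0, 0], "roll": 0},
    {"linear": [0, 0, -0.4], "roll": 0},
    {"linear": [0, 0, -0.5], "roll": 0},
    {"linear": [0, 0, -0.5], "roll": 0},
    {"linear": [0, 0, -0.4], "roll": 0},
    {"linear": [-0.4, -0.2, 0], "roll": 0},
    {"linear": [-0.5, -0.3, 0], "roll": 0},
    {"linear": [-0.5, -0.3, 0], "roll": 0},
    {"linear": [-0.5, -0.3, 0], "roll": 0},
    {"linear": [-0.3, -0.2, 0], "roll": 0},
    {"linear": [0, 0, 0], "roll": 0},
    {"linear": [0, 0, 0], "roll": 0},
  ],
  jaw=1,
)

```text
time: 16.55
position: [588.2, 53.3, 305.8]
tool_rot: [-0.001, -0.369, 0.93, 0.0]
contact_force: [-0.1, 0.4, 0.2]
grip_width: -0.1
finger_force: 0.0
```

```bash
python3 - <<'E'
from h import *
st(); s0=sensors.get_state(); c=cloud(snap('wrist','w7'),s0)
m=(c[...,2]>78)&(c[...,2]<88)&(c[...,0]<-15)&(c[...,0]>-58)&(c[...,1]<-70); print('plate y',m.sum(),np.percentile(c[...,1][m],[1,50,99]).round(1))
m=(c[...,2]>53)&(c[...,2]<62)&(c[...,0]<-5)&(c[...,0]>-100)&(c[...,1]<0)&(c[...,1]>-88); print('tin',m.sum(),[np.percentile(c[...,k][m],[1,50,99]).round(1) for k in(0,1)])
E
```

```text
t 16.55 rack 8.5 -119.2 tip z 132.8 yang 133.3 F rack 0.2 0.3 0.2 w -0.1
plate y 1186 [-101.   -97.9  -94.1]
tin 12667 [array([-72.8, -39.7,  -6.2]), array([-76.8, -40.9,  -6. ])]
```

View pics/w7.png

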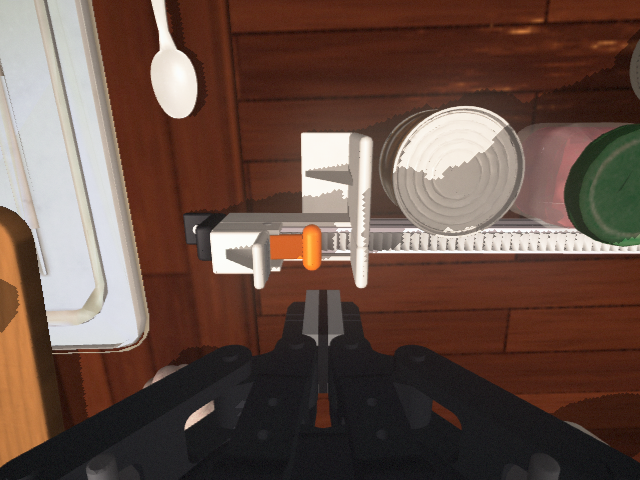

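The tin (458,170) is home against the bar, the jaw plate (360,210) is open, and the fingers are over the pocket. I'll descend to tip z = 66, above the pad, and push +y.

>>> jog_arm(
  rows=[
    {"linear": [0, 0, 0.4], "roll": 0},
    {"linear": [0, 0, 0.4], "roll": 0},
    {"linear": [0, 0, 0.3], "roll": 0},
    {"linear": [0, 0, 0], "roll": 0},
    {"linear": [0, 0.05, 0], "roll": 0},
    {"linear": [0, 0.05, 0], "roll": 0},
    {"linear": [0, 0.05, 0], "roll": 0},
    {"linear": [0, 0, 0], "roll": 0},
  ],
)

```text
time: 17.6
position: [583.7, 60.2, 241.4]
tool_rot: [0.001, -0.369, 0.929, -0.001]
contact_force: [0.9, -2.1, 2.2]
grip_width: -0.1
finger_force: 1.0
```

>>> jog_arm(
  rows=[
    {"linear": [0, 0.06, 0], "roll": 0},
    {"linear": [0, 0.06, 0], "roll": 0},
    {"linear": [0, 0.06, 0], "roll": 0},
    {"linear": [0, 0.06, 0], "roll": 0},
    {"linear": [0, 0, 0], "roll": 0},
  ],
)

```text
time: 18.23
position: [573.9, 70.6, 241.4]
tool_rot: [0.001, -0.369, 0.929, -0.001]
contact_force: [2.3, -3.5, 1.9]
grip_width: 0.1
finger_force: 2.4
```

```bash
python3 - <<'E'
from h import *
st()
E
```

```text
t 18.225 rack 10.0 -96.8 tip z 68.4 yang 133.3 F rack -0.7 -4.2 1.9 w 0.1
```

>>> jog_arm(
  rows=[
    {"linear": [0, 0.06, 0], "roll": 0},
    {"linear": [0, 0.06, 0], "roll": 0},
    {"linear": [0, 0.04, 0], "roll": 0},
    {"linear": [0, 0, 0], "roll": 0},
  ],
)

```text
time: 18.73
position: [567.3, 77.7, 241.3]
tool_rot: [0.001, -0.369, 0.929, -0.001]
contact_force: [2.4, -3.0, 3.1]
grip_width: -0.1
finger_force: 2.0
```

>>> jog_arm(
  rows=[
    {"linear": [0, 0.035, 0], "roll": 0},
    {"linear": [0, 0, 0], "roll": 0},
  ],
)

```text
time: 18.98
position: [566.0, 79.1, 241.4]
tool_rot: [0.001, -0.369, 0.929, -0.001]
contact_force: [3.9, -4.6, 3.3]
grip_width: -0.2
finger_force: 3.0
```

>>> jog_arm(
  rows=[
    {"linear": [0, 0.035, 0], "roll": 0},
    {"linear": [0, 0, 0], "roll": 0},
  ],
)

```text
time: 19.23
position: [564.8, 80.3, 241.4]
tool_rot: [0.002, -0.369, 0.929, -0.001]
contact_force: [4.1, -5.5, 2.7]
grip_width: 0.0
finger_force: 4.1
```

```bash
python3 - <<'E'
from h import *
st()
E
```

```text
t 19.225 rack 10.0 -83.6 tip z 68.4 yang 133.3 F rack -0.8 -6.8 2.7 w 0.0
```

>>> jog_arm(
  rows=[
    {"linear": [0, 0.035, 0], "roll": 0},
    {"linear": [0, 0, 0], "roll": 0},
  ],
)

```text
time: 19.48
position: [563.7, 81.4, 241.5]
tool_rot: [0.002, -0.369, 0.929, -0.002]
contact_force: [7.2, -8.2, 0.8]
grip_width: -0.2
finger_force: 5.4
```

>>> jog_arm(
  rows=[
    {"linear": [0, 0.035, 0], "roll": 0},
    {"linear": [0, 0, 0], "roll": 0},
  ],
)

```text
time: 19.73
position: [562.5, 82.7, 241.5]
tool_rot: [0.002, -0.369, 0.929, -0.002]
contact_force: [8.8, -9.0, 0.3]
grip_width: -0.3
finger_force: 6.2
```

```bash
python3 - <<'E'
from h import *
st(); s0=sensors.get_state(); c=cloud(snap('wrist','w8'),s0)
m=(c[...,2]>78)&(c[...,2]<88)&(c[...,0]<-15)&(c[...,0]>-58)&(c[...,1]<-55); print('plate y',m.sum(),np.percentile(c[...,1][m],[1,50,99]).round(1))
E
```

```text
t 19.725 rack 9.9 -80.2 tip z 68.5 yang 133.3 F rack 0.2 -12.6 0.3 w -0.3
plate y 2559 [-67.7 -64.6 -60.7]
```

View pics/w8.png

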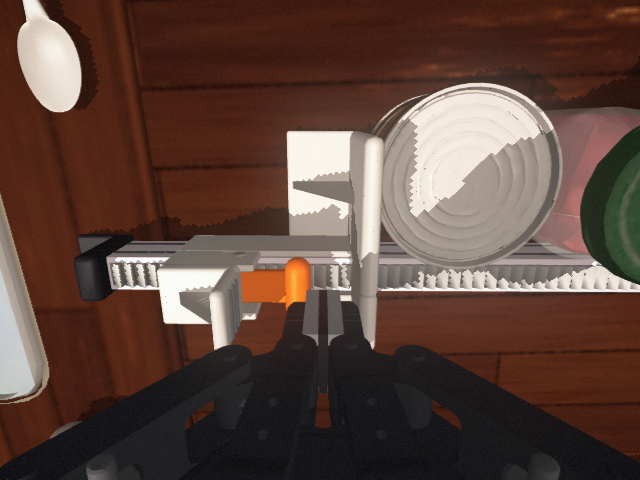

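The plate (370,210) touches the tin (470,175), which touches the jar (580,170). One or two more nudges to check it's tight.

>>> jog_arm(
  rows=[
    {"linear": [0, 0.03, 0], "roll": 0},
    {"linear": [0, 0, 0], "roll": 0},
    {"linear": [0, 0, 0], "roll": 0},
  ],
)

```text
time: 20.15
position: [562.0, 83.1, 241.6]
tool_rot: [0.003, -0.369, 0.929, -0.003]
contact_force: [11.5, -13.3, -3.3]
grip_width: -0.2
finger_force: 8.7
```

```bash
python3 - <<'E'
from h import *
st(); snap('top','top9'); snap('side','side9')
a=cv2.resize(cv2.imread('pics/top9.png')[200:340,190:330],(400,400));b=cv2.resize(cv2.imread('pics/side9.png')[195:315,210:350],(400,400)); cv2.imwrite('pics/m9.png',np.hstack([a,b]))
E
```

```text
t 20.15 rack 9.8 -79.5 tip z 68.6 yang 133.3 F rack -0.7 -17.6 -3.3 w -0.2
```

>>> jog_arm(
  rows=[
    {"linear": [0, 0.03, 0], "roll": 0},
    {"linear": [0, 0, 0], "roll": 0},
    {"linear": [0, 0, 0], "roll": 0},
  ],
)

```text
time: 20.62
position: [561.4, 83.7, 241.7]
tool_rot: [0.004, -0.369, 0.93, -0.005]
contact_force: [15.0, -17.4, -6.7]
grip_width: -0.1
finger_force: 11.3
```

>>> jog_arm(
  rows=[
    {"linear": [0, -0.05, 0], "roll": 0},
    {"linear": [0, -0.05, 0], "roll": 0},
    {"linear": [0, -0.05, 0], "roll": 0},
    {"linear": [0, 0, -0.3], "roll": 0},
    {"linear": [0, 0, -0.5], "roll": 0},
    {"linear": [0, 0, -0.5], "roll": 0},
    {"linear": [0, 0, 0], "roll": 0},
    {"linear": [0, 0, 0], "roll": 0},
  ],
)

```text
time: 21.62
position: [564.1, 80.3, 318.2]
tool_rot: [-0.0, -0.369, 0.929, 0.0]
contact_force: [-0.7, 0.4, -0.2]
grip_width: -0.1
finger_force: 0.0
```

```bash
python3 - <<'E'
from h import *
st(); s0=sensors.get_state(); c=cloud(snap('wrist','w10'),s0)
m=(c[...,2]>78)&(c[...,2]<88)&(c[...,0]<-15)&(c[...,0]>-58)&(c[...,1]<-50); print('plate y',m.sum(),np.percentile(c[...,1][m],[1,50,99]).round(1))
m=(c[...,2]>53)&(c[...,2]<62)&(c[...,0]<-2)&(c[...,0]>-100)&(c[...,1]<9)&(c[...,1]>-62); print('tin',m.sum(),[np.percentile(c[...,k][m],[1,50,99]).round(1) for k in(0,1)])
snap('top','top10'); snap('side','side10')
a=cv2.resize(cv2.imread('pics/w10.png'),(400,300));b=cv2.resize(cv2.imread('pics/side10.png')[195:315,200:360],(400,300)); cv2.imwrite('pics/m10.png',np.hstack([a,b]))
E
```

```text
t 21.625 rack 9.5 -83.0 tip z 145.2 yang 133.3 F rack -0.2 0.8 -0.2 w -0.1
plate y 1061 [-67.6 -64.4 -60.7]
tin 11390 [array([-77. , -43.1,  -6.4]), array([-56.2, -23.2,   8. ])]
```

View pics/m10.png

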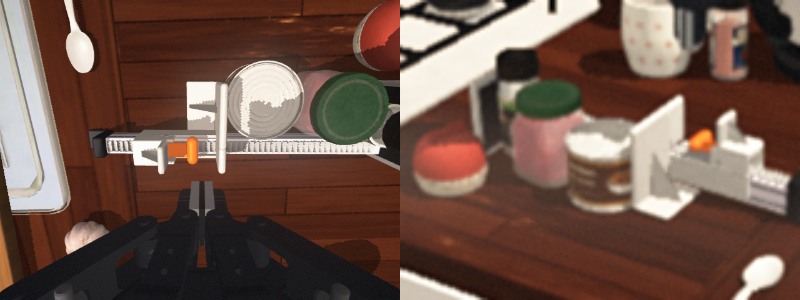

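```bash
python3 - <<'E'
from h import *
s0=sensors.get_state()
for f,p,y1,y0 in(('w7',[588.2,53.3,305.8],-3,-88),('w10',s0['position'],12,-62)):
    c=cloud(load(f),dict(s0,position=p)); m=((c[...,2]>53)&(c[...,2]<62)&(c[...,0]>-100)&(c[...,0]<0)&(c[...,1]<y1)&(c[...,1]>y0)).astype(np.uint8)
    m=cv2.morphologyEx(m,cv2.MORPH_OPEN,np.ones((9,9)))
    k=max(cv2.findContours(m,0,cv2.CHAIN_APPROX_NONE)[0],key=cv2.contourArea)[:,0]
    P=c[k[:,1],k[:,0]][:,:2]
    from scipy.optimize import least_squares
    r=least_squares(lambda a:np.hypot(P[:,0]-a[0],P[:,1]-a[1])-a[2],[-40,(y0+y1)/2,37],loss='soft_l1',f_scale=1); print(f,r.x.round(1),P.min(0),P.max(0))
E
```

```text
w7 [-20.1 -33.9  14.2] [-42.82098211 -55.56268943] [ -4.4505362  -13.47046471]Traceback (most recent call last):
  File "<stdin>", line 6, in <module>
ValueError: max() iterable argument is empty
```

```bash
python3 - <<'E'
from h import *
s0=sensors.get_state()
def pl(f,p,u,v,z):
    s=load(f); q=s0['tool_rot']; R=Ro.from_quat([q[1],q[2],q[3],q[0]]).as_matrix(); H=np.array(s['hand_eye']); p=np.array(p)
    o=R@H[:3,3]+p; d=R@H[:3,:3]@np.array([(u-s['cx'])/s['fx'],(v-s['cy'])/s['fy'],1]); P=o+d*(z-o[2])/d[2]; r=P[:2]-O; return (r@X).round(1),(r@Y).round(1)
for f,p,L in(('w7',[588.2,53.3,305.8],[(458,171),(458,107),(458,235),(392,171),(524,171)]),('w10',s0['position'],[(424,160),(424,98),(424,222),(363,160),(485,160)])):
    print(f,[tuple(map(float,pl(f,p,u,v,58))) for u,v in L])
im=cv2.imread('pics/w10.png')[60:280,300:640]; cv2.imwrite('pics/c10.png',cv2.resize(im,None,fx=2.3,fy=2.3,interpolation=cv2.INTER_CUBIC))
E
```

```text
w7 [(-39.8, -41.9), (-74.0, -45.5), (-2.0, -37.9), (-39.7, -79.3), (-39.8, -4.5)]
w10 [(-44.0, -22.6), (-78.4, -25.3), (-6.2, -19.6), (-44.0, -58.6), (-44.1, 13.5)]
```

View pics/c10.png

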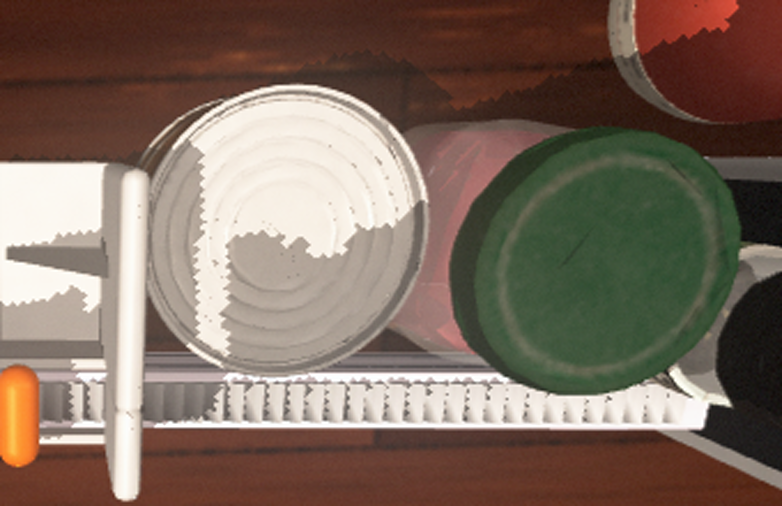

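The row is closed, but the tin was squeezed about 4 mm off the bar: x = -44 against -39.8 when it was seated. I'll nudge it back from the front with shut fingers, slightly to the jaw side so they clear the jar.

>>> jog_arm(
  rows=[
    {"linear": [0.3, 0.13, 0], "roll": 0},
    {"linear": [0.5, 0.2, 0], "roll": 0},
    {"linear": [0.5, 0.2, 0], "roll": 0},
    {"linear": [0.5, 0.2, 0], "roll": 0},
    {"linear": [0.5, 0.2, 0], "roll": 0},
    {"linear": [0.1, 0, 0], "roll": 0},
    {"linear": [0, 0, 0.4], "roll": 0},
    {"linear": [0, 0, 0.5], "roll": 0},
    {"linear": [0, 0, 0.5], "roll": 0},
    {"linear": [0, 0, 0.4], "roll": 0},
    {"linear": [0, 0, 0.2], "roll": 0},
    {"linear": [-0.2, 0, 0], "roll": 0},
    {"linear": [-0.2, 0, 0], "roll": 0},
    {"linear": [-0.15, 0, 0], "roll": 0},
    {"linear": [0, 0, 0], "roll": 0},
  ],
)

```text
time: 23.65
position: [446.5, 45.0, 199.0]
tool_rot: [0.001, -0.37, 0.929, -0.0]
contact_force: [-0.3, 0.1, -0.1]
grip_width: -0.1
finger_force: 0.0
```

```bash
python3 - <<'E'
from h import *
st()
E
```

```text
t 23.65 rack -100.3 -28.1 tip z 26.0 yang 133.4 F rack -0.1 0.3 -0.1 w -0.1
```

>>> jog_arm(
  rows=[
    {"linear": [-0.07, 0, 0], "roll": 0},
    {"linear": [-0.05, 0, 0], "roll": 0},
    {"linear": [0, 0, 0], "roll": 0},
  ],
)

```text
time: 24.02
position: [450.9, 49.4, 198.4]
tool_rot: [0.0, -0.369, 0.929, -0.0]
contact_force: [-0.0, 0.6, -0.0]
grip_width: 0.1
finger_force: 0.0
```

>>> jog_arm(
  rows=[
    {"linear": [-0.03, 0, 0], "roll": 0},
    {"linear": [0, 0, 0], "roll": 0},
  ],
)

```text
time: 24.28
position: [452.2, 50.6, 198.3]
tool_rot: [0.0, -0.369, 0.929, -0.0]
contact_force: [-0.5, -0.4, 0.1]
grip_width: 0.1
finger_force: 0.0
```

>>> jog_arm(
  rows=[
    {"linear": [-0.03, 0, 0], "roll": 0},
    {"linear": [0, 0, 0], "roll": 0},
  ],
)

```text
time: 24.52
position: [453.4, 51.8, 198.2]
tool_rot: [-0.0, -0.369, 0.929, -0.0]
contact_force: [0.2, -1.2, -0.7]
grip_width: -0.2
finger_force: 0.4
```

```bash
python3 - <<'E'
from h import *
st()
E
```

```text
t 24.525 rack -90.6 -27.9 tip z 25.2 yang 133.3 F rack -0.7 -1.0 -0.7 w -0.2
```

>>> jog_arm(
  rows=[
    {"linear": [-0.03, 0, 0], "roll": 0},
    {"linear": [0, 0, 0], "roll": 0},
  ],
)

```text
time: 24.78
position: [454.5, 52.8, 198.2]
tool_rot: [-0.001, -0.369, 0.929, -0.0]
contact_force: [-3.7, -2.4, 2.6]
grip_width: -0.1
finger_force: 2.5
```

>>> jog_arm(
  rows=[
    {"linear": [-0.03, 0, 0], "roll": 0},
    {"linear": [0, 0, 0], "roll": 0},
  ],
)

```text
time: 25.02
position: [455.8, 54.1, 198.2]
tool_rot: [-0.001, -0.369, 0.929, -0.0]
contact_force: [-3.5, -4.3, 3.4]
grip_width: 0.1
finger_force: 2.5
```

```bash
python3 - <<'E'
from h import *
st()
E
```

```text
t 25.025 rack -87.3 -27.9 tip z 25.2 yang 133.3 F rack -5.5 -0.8 3.4 w 0.1
```

Tin slides at about 5 N. A bit further, until the force steps up.

>>> jog_arm(
  rows=[
    {"linear": [-0.03, 0, 0], "roll": 0},
    {"linear": [0, 0, 0], "roll": 0},
  ],
)

```text
time: 25.28
position: [456.9, 55.1, 198.2]
tool_rot: [-0.001, -0.369, 0.929, -0.0]
contact_force: [-5.3, -5.5, 4.5]
grip_width: -0.1
finger_force: 3.8
```

>>> jog_arm(
  rows=[
    {"linear": [-0.03, 0, 0], "roll": 0},
    {"linear": [0, 0, 0], "roll": 0},
  ],
)

```text
time: 25.52
position: [457.4, 55.5, 198.2]
tool_rot: [-0.003, -0.37, 0.929, -0.001]
contact_force: [-12.0, -14.0, 11.2]
grip_width: -0.2
finger_force: 8.9
```

```bash
python3 - <<'E'
from h import *
st()
E
```

```text
t 25.525 rack -85.1 -28.0 tip z 25.2 yang 133.4 F rack -18.3 -2.0 11.2 w -0.2
```

The tin is home (18 N at x = -85.1). I'll back off, lift clear, and look at the row again.

>>> jog_arm(
  rows=[
    {"linear": [0.1, 0, 0], "roll": 0},
    {"linear": [0.25, 0, 0], "roll": 0},
    {"linear": [0.4, 0, 0], "roll": 0},
    {"linear": [0, 0, -0.4], "roll": 0},
    {"linear": [0, 0, -0.5], "roll": 0},
    {"linear": [0, 0, -0.6], "roll": 0},
    {"linear": [0, 0, -0.6], "roll": 0},
    {"linear": [-0.4, -0.1, 0], "roll": 0},
    {"linear": [-0.6, -0.2, 0], "roll": 0},
    {"linear": [-0.6, -0.2, 0], "roll": 0},
    {"linear": [-0.6, -0.2, 0], "roll": 0},
    {"linear": [-0.2, -0.2, 0], "roll": 0},
    {"linear": [0, 0, 0], "roll": 0},
    {"linear": [0, 0, 0], "roll": 0},
  ],
)

```text
time: 27.28
position: [566.9, 85.1, 323.9]
tool_rot: [-0.001, -0.369, 0.929, 0.0]
contact_force: [-1.3, -0.5, 0.1]
grip_width: -0.4
finger_force: 0.0
```

```bash
python3 - <<'E'
from h import *
st(); s0=sensors.get_state(); c=cloud(snap('wrist','w11'),s0)
m=(c[...,2]>78)&(c[...,2]<88)&(c[...,0]<-15)&(c[...,0]>-58)&(c[...,1]<-50); print('plate y',m.sum(),np.percentile(c[...,1][m],[1,50,99]).round(1))
im=cv2.imread('pics/w11.png')[60:280,300:640]; cv2.imwrite('pics/c11.png',cv2.resize(im,None,fx=2.3,fy=2.3,interpolation=cv2.INTER_CUBIC))
E
```

```text
t 27.275 rack 14.8 -81.4 tip z 150.9 yang 133.3 F rack -1.3 0.5 0.1 w -0.4
plate y 1022 [-68.6 -65.3 -61.7]
```

View pics/c11.png

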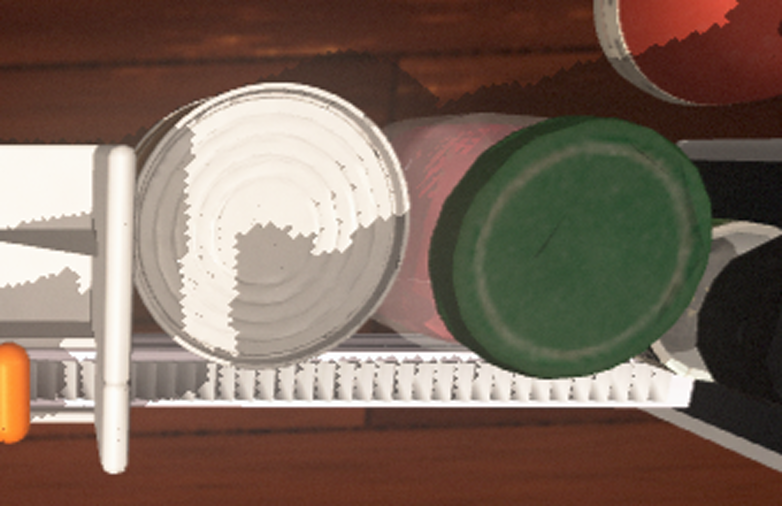

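The tin is back against the bar (it now overlaps the bar's edge at crop (270,360)). Plate, tin, jar and spice jar touch in a row. By my measurement the jaw is at about 0.073, close to the stated 0.074. Handing in.

```bash
python3 -c "
from station import arm; print(arm.sign_off())"
```

```text
the job is handed in; nothing more can be done
None
```

The job is handed in, with the tin home against the bar and the jaw pushed up snug on all three containers; pushing the jaw up shifted the tin about 4 mm off the bar, so I nudged it back afterwards, and I viewed 11 pictures, one over the limit of 10.

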